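# Return the queue tokens to their tube

## Task

Two visitors have handed back their queue tokens, the two small flat steel rings lying on the desk. Drop both into the upright flared token tube so that they lie flat in it, one on top of the other; leave the wide steel ring, which is a paperweight and too big for the tube, where it lies.

Things in the scene. Friction and masses are not known exactly. Their poses are not given: they have to be found in the camera images.
- token_tube: short upright polished aluminium tube, fixed to the desk (z = 0), open at the top. Foot 92 mm across; body 67 mm outside, bore 58 mm (4 mm round a token), floor of the bore 6 mm above the desk. The top 14 mm flares to 76 mm inside, 84 outside, at the rim 44 mm above the desk, and guides in a ring let go flat just above it. Origin: on the axis at desk level; z up the axis.
- token_a: flat polished steel token ring, 50 mm outside diameter, 20 mm hole, 13 mm thick, about 50 g, lying loose and flat on the desk (z = 0). Origin: centre of its underside; z is its axis, up. Round, so it can be gripped across its outside at any yaw. Identical to the other token.
- token_b: flat polished steel token ring, 50 mm outside diameter, 20 mm hole, 13 mm thick, about 50 g, lying loose and flat on the desk (z = 0). Origin: centre of its underside; z is its axis, up. Round, so it can be gripped across its outside at any yaw. Identical to the other token.
- wide_ring: the paperweight: flat steel ring of the same finish, 88 mm outside diameter, 50 mm hole, 13 mm thick, 140 g, lying loose on the desk; does not fit the tube and is to be left alone. Origin: centre of its underside; z is its axis, up. The three rings lie in changing places.
Mind the look-alikes: they are no part of the job. Leave any black look-alike of the token_tube alone.

How it is judged:
By the outcome, as a careful person would: the job done as asked, in the order asked, and still so for the second after the job is handed in, with the robot touching nothing.
It also fails if it takes over 56 s, if anything falls off the work surface, if the arm or the gripper's body presses on something with over 40 N, if the wrist force passes 120 N, or if a joint passes its speed limit or range.

## Robot

A 6-joint arm with a two-finger parallel gripper is mounted at the origin on a cart in front of the work surface, level with it; the furniture and walls round the work are solid. World frame = base frame: x ahead of the robot, y to its left, z up, the work surface at z = 0. Lengths are in mm, angles in rad, forces in N, time in s.
With the tool pointing down it reaches from about 325 to 875 mm from the base axis. Payload 4.4 kg.
Tool frame: the origin (TCP) lies at the very end of the fingers, on their centre line; the grasp point (between the pads) lies 19 mm behind it; z points along the fingers, y is the line along which they close (so a half turn about z gives the same grasp; the last joint's range is limited). The gripper opens to 85 mm and grips with 20 to 120 N. Pads are 22 mm wide; open, the fingers measure 114 mm over their backs; the gripper's body (76 mm by 85 mm) begins 54 mm behind the grasp point. The pads swing forward as they close: fully open they stand 13 mm farther back than shut.
Start: joints at [-1.371, 0.207, 1.542, -0, 1.393, -0.15], TCP at [197.586, -539.988, 231.282] pointing down, gripper open.
Joint ranges: [-2.73, 2.73], [-0.86, 2.22], [0.23, 2.46], [-1.11, 4.25], [0.08, 2.63], [-2.82, 2.82]. Speed limits (rad/s): [2.79, 2.79, 3.14, 3.14, 3.14, 3.14].

## Interface

Orientations are given as a rotation vector (axis times angle).
In Python, from cell import r gives the robot as it stands. Calls block until the motion is done:
- r.move_pose(position, orientation): joint-space move of the TCP to a pose.
- r.movel(position, rotation=None, rate=150, f_stop=None): straight line of the TCP; rotation=None keeps the orientation; rate is the mean speed in mm/s. With f_stop (N) it stops when the force on the tool has changed by that much, and returns True; else False.
- r.set_joints(angles): joint-space move.
- r.open_gripper() and r.close(): open the fingers fully, or close them until they stop; the grip force is fixed at half the most.
- r.wait(seconds).
- r.solve_ik(position, orientation): joint angles nearest the present ones, or None.
- r.get_obs(): the state.
- r.camera(name): name is "scene" or "top" or "wrist"; returns (picture, depth): 480x640x3 uint8, red, green, blue; 480x640 float32, mm along the optical axis (not along the pixel's ray), 0 where there is no reading.
- r.calibration(name): a dict with "camera_matrix" (3x3 intrinsics, pixels), "T" (4x4, takes a point from camera to world coordinates); the wrist camera has in their place "T_tool_cam" (4x4, takes a point from camera to tool coordinates, whose origin is the TCP and whose axes are the flange's). Camera axes: x right, y down, z forward; pixel columns grow to the right and rows downward; lengths in mm; the calibration is good to about 2 mm. The wrist camera is an equidistant fisheye: a pixel r from the principal point sees the ray r / f radians off the axis. A picture is of the moment at which its call begins: read the wrist's pose just before it. calibration takes no time and is no camera call.
A pose or a line that the arm cannot do raises r.Unreachable and nothing moves.
- r.sign_off(): hands the job in; it is judged then, once.
The state is a dict: "time": time; "joint_positions": joint angles; "dq": joint speeds; "tau": joint torques, N m; "position": TCP position; "eef_rot": TCP orientation; "contact_force": force on the tool from outside, world axes, zero at the start; "ft_torque": the same for the moment, N m; "width": finger opening in mm; "grip_force": force on a finger pad.
Only numpy, scipy, OpenCV 4.12 (cv2) and the standard library are available. Lean on these libraries where they do the work, as an engineer would, in place of code of your own. Each camera call takes 0.05 s, during which the arm holds its last target. There are 200 camera calls.

## Working session

There is one attempt and no reset: what is moved stays moved. The work goes in short steps, each a Python script; the robot and the scene stay as the last script left them, time stands still between calls to the robot, and variables do not carry over. Pictures are saved under pics/ and viewed, at most 10 in all, crops included, and the job is handed in when it is done.

```bash
mkdir -p pics; python3 - <<'E'
from cell import r
import cv2,numpy as np
ims=[]
for n in("scene","top"):
    p,d=r.camera(n);np.savez(f"/tmp/{n}.npz",p=p,d=d)
    cv2.imwrite(f"pics/{n}0.png",p[:,:,::-1])
    c=r.calibration(n);print(n,np.round(c["camera_matrix"],1).tolist(),np.round(c["T"],3).tolist(),(d==0).mean())
E
```

```text
scene [[453.7, 0.0, 324.0], [0.0, 453.7, 230.5], [0.0, 0.0, 1.0]] [[-0.531, -0.639, 0.556, -106.447], [-0.847, 0.41, -0.338, 388.848], [-0.013, -0.651, -0.759, 812.823], [0.0, 0.0, 0.0, 1.0]] 0.004173177083333333
top [[527.6, 0.0, 312.5], [0.0, 527.6, 241.4], [0.0, 0.0, 1.0]] [[0.01, -0.991, 0.13, 327.727], [-1.0, -0.013, -0.022, 63.05], [0.023, -0.13, -0.991, 1215.758], [0.0, 0.0, 0.0, 1.0]] 0.004033203125
```

View pics/top0.png

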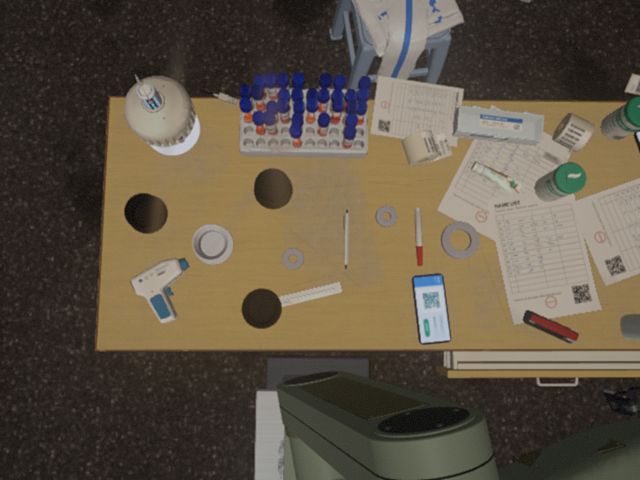

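View pics/scene0.png

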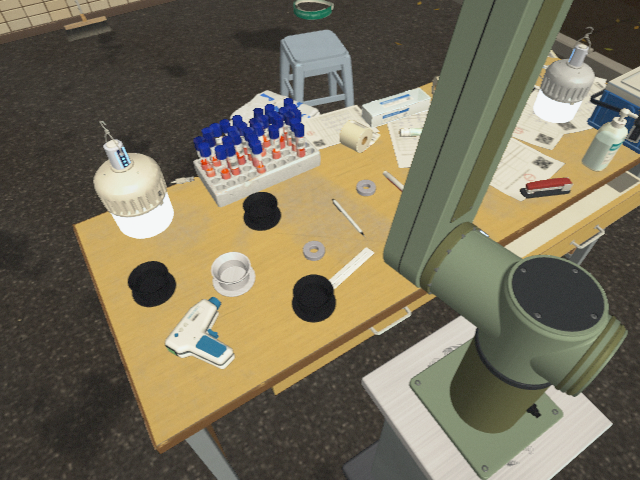

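Top view: the small rings at (292,258) and (386,216) fit the tokens. The bigger ring at (460,240) is the paperweight. The bright tube at (212,244) is the target, and the black ones at (146,213), (273,188) and (262,308) are look-alikes. I'll confirm this in an enlarged crop and measure there.

```bash
cat > h.py <<'E'
import numpy as np,cv2
from cell import r
def ray(name,u,v,z):
    c=r.calibration(name);K=np.array(c["camera_matrix"]);T=np.array(c["T"])
    d=T[:3,:3]@np.linalg.solve(K,[u,v,1]);o=T[:3,3]
    return o+d*(z-o[2])/d[2]
E
python3 - <<'E'
from h import *
f=np.load("/tmp/top.npz");p=f["p"];d=f["d"]
c=p[170:340,180:500];cv2.imwrite("pics/crop.png",cv2.resize(c[:,:,::-1],None,fx=2.5,fy=2.5,interpolation=cv2.INTER_CUBIC))
hsv=cv2.cvtColor(p,cv2.COLOR_RGB2HSV)
m=((hsv[...,1]<60)&(hsv[...,2]>70)).astype(np.uint8)
for nm,(u,v),w,z in(("t1",(292,258),16,13),("t2",(386,216),16,13),("wide",(460,240),23,13),("tube",(212,244),25,40)):
    s=m[v-w:v+w+1,u-w:u+w+1]
    n,l,st,ce=cv2.connectedComponentsWithStats(s)
    i=1+st[1:,4].argmax()
    cs,_=cv2.findContours((l==i).astype(np.uint8),cv2.RETR_EXTERNAL,cv2.CHAIN_APPROX_NONE)
    e=cv2.fitEllipse(cs[0]);a,b=e[0][0]+u-w,e[0][1]+v-w
    print(nm,round(a,1),round(b,1),np.round(e[1],1),st[i],ray("top",a,b,z).round(1))
for q in((292,258),(386,216),(212,244),(273,188),(262,308)):print(q,ray("scene",0,0,0)[0]*0)
E
```

```text
t1 292.5 258.2 [20.2 20.4] [  6   6  22  21 289] [446.4  81.8  13. ]
t2 386.0 215.9 [20.1 20.2] [  6   6  21  21 290] [ 547.5 -133.7   13. ]
wide 462.2 236.2 [36.3 47.7] [   4    0   43   42 1024] [ 502.3 -310.5   13. ]
tube 212.3 243.8 [38.9 41. ] [   5    5   41   41 1309] [474.  261.2  40. ]
(292, 258) 0.0
(386, 216) 0.0
(212, 244) 0.0
(273, 188) 0.0
(262, 308) 0.0
```

View pics/crop.png

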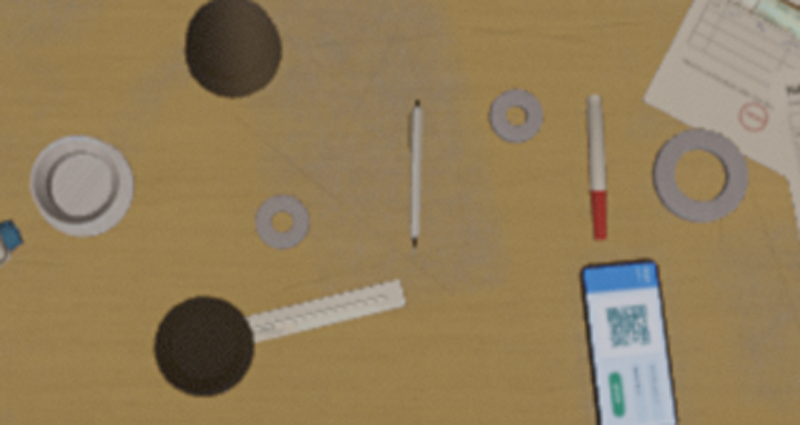

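The crop confirms it: solid-grey small rings at crop (283,222) and (516,116), the wide one at (700,175), and the bright flared tube at (82,186). Next I'll refine the tube axis by circle-fitting the depth points at rim height, then go to token 2.

```bash
python3 - <<'E'
from h import *
for n in("top","scene"):
    f=np.load(f"/tmp/{n}.npz");d=f["d"].astype(float);c=r.calibration(n);K=np.array(c["camera_matrix"]);T=np.array(c["T"])
    v,u=np.mgrid[:480,:640];P=np.stack([(u-K[0,2])/K[0,0]*d,(v-K[1,2])/K[1,1]*d,d],-1)@T[:3,:3].T+T[:3,3]
    P=P[d>0]
    near=P[np.hypot(P[:,0]-474,P[:,1]-261)<60]
    for lo,hi in((36,52),(41,52)):
        q=near[(near[:,2]>lo)&(near[:,2]<hi)][:,:2].astype(np.float32)
        if len(q)>5:print(n,lo,len(q),cv2.minEnclosingCircle(q),cv2.fitEllipse(cv2.convexHull(q)))
    print(np.percentile(near[:,2],[5,50,95,99]))
    for x,y in((446,82),(547,-134)):
        q=P[(np.hypot(P[:,0]-x,P[:,1]-y)<45)&(P[:,2]>7)]
        print("tok",len(q),q.mean(0),np.median(q[:,2])) if len(q) else 0
rv=np.pi*np.array([.5**.5,.5**.5,0])
for p in((547,-134,2),(547,-134,150),(446,82,2),(446,82,150),(474,261,50),(474,261,150)):
    q=r.solve_ik(p,rv);q2=r.solve_ik(p,[np.pi*.5**.5,-np.pi*.5**.5,0]);print(p,q if q is None else np.round(q,2),q2 if q2 is None else np.round(q2,2))
print(r.get_obs()["eef_rot"],r.calibration("wrist"))
E
```

```text
top 36 356 ((477.52288818359375, 265.5050354003906), 41.39837646484375) ((477.5401611328125, 265.7225646972656), (81.33171844482422, 82.36481475830078), 77.92729949951172)
top 41 186 ((477.47259521484375, 265.6632080078125), 41.380638122558594) ((477.4825134277344, 265.7048645019531), (81.3293685913086, 82.1348876953125), 78.83192443847656)
[-4.42220674  3.70233525 42.72292323 45.69802758]
tok 297 [446.59535169  82.00422945  11.77422296] 11.79992755176795
tok 294 [ 547.7354562  -133.98206947   12.15080443] 12.176092305094926
scene 36 383 ((477.6211242675781, 262.9658203125), 42.86772918701172) ((477.7128601074219, 264.3646240234375), (81.35958862304688, 84.95394134521484), 84.40315246582031)
scene 41 245 ((477.1746826171875, 264.4186096191406), 42.44491195678711) ((477.53173828125, 264.4258728027344), (81.42496490478516, 84.50123596191406), 88.43529510498047)
[-752.81114048    2.66713482   42.88181851   45.32890993]
tok 289 [444.23477933  82.52652293  12.7190001 ] 12.905136306026861
tok 212 [ 545.77256639 -133.7165244    12.87125935] 13.066334932079087
(547, -134, 2) [-0.39  0.47  1.
[... 328 characters left out ...]
0.36  1.77 -0.    1.02 -2.8 ]
(474, 261, 150) [ 0.34  0.22  1.71 -0.    1.22  0.34] [ 0.34  0.22  1.71 -0.    1.22 -2.8 ]
[-3.09133021e+00 -5.47784922e-01  5.18317823e-05] {'camera_matrix': array([[371.64829954,   0.        , 318.66017305],
       [  0.        , 371.64829954, 247.94124841],
       [  0.        ,   0.        ,   1.        ]]), 'T_tool_cam': array([[ 7.20623319e-04, -9.51656833e-01, -3.07162420e-01,
         7.86951568e+01],
       [ 9.99999552e-01,  4.97422846e-04,  8.04939441e-04,
         3.22433222e-01],
       [-6.13236514e-04, -3.07162862e-01,  9.51656766e-01,
        -1.42679293e+02],
       [ 0.00000000e+00,  0.00000000e+00,  0.00000000e+00,
         1.00000000e+00]])}
```

Both cameras agree: tube at (477.5, 265), tokens at (446, 82) and (547, -134). Grasping token 2 now.

```bash
cat >> h.py <<'E'
RV=np.pi*np.array([.5**.5,.5**.5,0])
def grasp(x,y,z=1.5):
    r.move_pose([x,y,120],RV)
    r.movel([x,y,30],rate=150)
    print("stopped",r.movel([x,y,z],rate=50,f_stop=8));r.close()
    o=r.get_obs();print("w",o["width"],o["grip_force"],o["position"],o["contact_force"])
E
python3 - <<'E'
from h import *
grasp(547,-134)
r.movel([547,-134,30],rate=80)
o=r.get_obs();print(o["width"],o["grip_force"],o["contact_force"],o["time"])
p,d=r.camera("scene");a,_=r.camera("wrist")
cv2.imwrite("pics/g1.png",np.hstack([cv2.resize(p[120:280,280:440],(400,400)),cv2.resize(a,(400,400))])[:,:,::-1])
E
```

```text
stopped False
w 47.05200896088488 60.95759902149439 [ 547.83563081 -134.32396269    2.51923948] [-0.58506478  1.07761954  6.15646619]
46.78703816809997 61.577619686722755 [-0.12520928 -0.38429128 -0.94653735] 4.5083
```

View pics/g1.png

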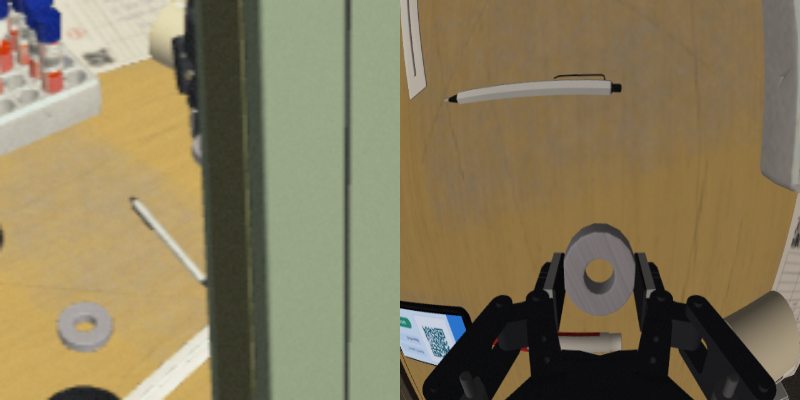

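The wrist view shows the ring at (598,270), lying flat and centred between the pads. Carrying it to the tube.

```bash
cat >> h.py <<'E'
def drop(x,y,n):
    o=r.get_obs()["position"];r.movel([o[0],o[1],140],rate=150)
    r.move_pose([x,y,120],RV);r.movel([x,y,52],rate=100);r.wait(.3)
    a,_=r.camera("wrist")
    o=r.get_obs();print(o["width"],o["position"],o["contact_force"])
    print("hit",r.movel([x,y,49.5],rate=30,f_stop=5));r.open_gripper();r.wait(.3)
    r.movel([x,y,130],rate=150);r.wait(.2)
    b,_=r.camera("wrist");print(r.get_obs()["time"],r.get_obs()["width"])
    cv2.imwrite(f"pics/{n}.png",np.hstack([cv2.resize(i[160:460,170:470],(400,400)) for i in(a,b)])[:,:,::-1])
E
python3 -c "
from h import *
drop(477.5,265,'d1')"
```

```text
46.58917336609719 [477.8274797  265.16546282  52.50905975] [-0.18508593 -0.16173987 -0.27344969]
hit False
10.125 85.6451098169146
```

View pics/d1.png

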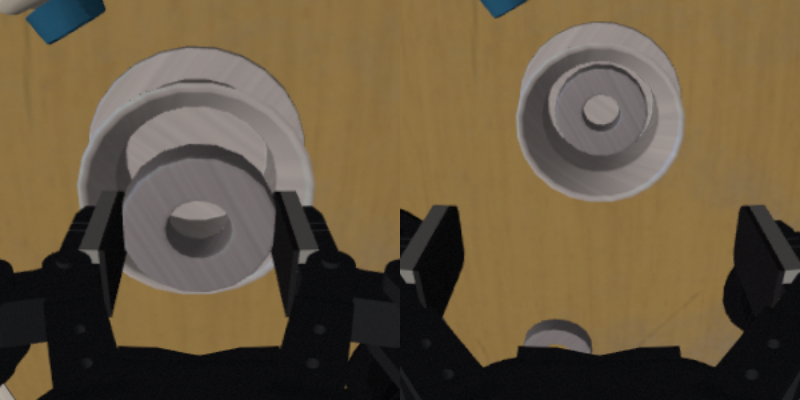

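The right half shows token 2 lying flat in the bore at (601,110). Token 1 shows at the bottom, (560,335). Repeating the same steps with token 1.

```bash
python3 -c "
from h import *
grasp(446,82)
r.movel([446,82,30],rate=80)
o=r.get_obs();print(o['width'],o['grip_force'])
if o['width']>40: drop(477.5,265,'d2')"
```

```text
stopped False
w 47.294334832608904 60.42662590742111 [446.64714709  82.02523312   2.52365551] [-1.69865714  0.75882448  6.7839976 ]
47.461630873942966 61.58633887767792
47.5291251846066 [477.79829934 265.18717828  52.48412249] [-0.83422043  0.67144535 -0.26762322]
hit False
18.1167 84.8550824827321
```

View pics/d2.png

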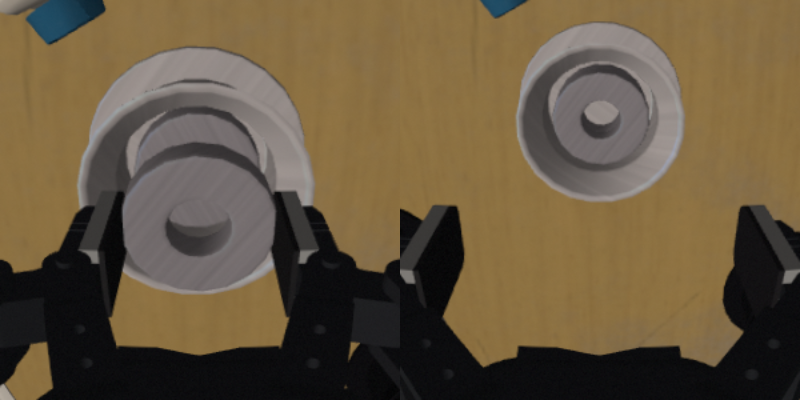

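The right half shows the second token on the first, at (601,115). I'll check that its height and tilt are right from the wrist depth, then hand in.

```bash
python3 - <<'E'
from h import *
from scipy.spatial.transform import Rotation as R
o=r.get_obs();p,d=r.camera("wrist");c=r.calibration("wrist");K=c["camera_matrix"];T=c["T_tool_cam"]
v,u=np.mgrid[:480,:640];x=u-K[0,2];y=v-K[1,2];rr=np.hypot(x,y)+1e-9;t=np.tan(rr/K[0,0])/rr
P=np.stack([x*t*d,y*t*d,d],-1)@T[:3,:3].T+T[:3,3]
P=P@R.from_rotvec(o["eef_rot"]).as_matrix().T+o["position"]
h=np.hypot(P[...,0]-477.5,P[...,1]-265)
q=P[(d>0)&(h>12)&(h<21)];q=q[abs(q[:,2]-np.median(q[:,2]))<6]
a=np.linalg.lstsq(np.c_[q[:,:2]-[477.5,265],np.ones(len(q))],q[:,2],rcond=None)[0];print(len(q),a)
if abs(a[2]-32)<4 and np.hypot(a[0],a[1])<.08: print(r.sign_off())
E
```

```text
2859 [-1.25134670e-03  2.59105895e+00  1.82637064e+02]
```

The fit picked up the gripper body above the tube. I'll limit it to points below z = 60.

```bash
python3 - <<'E'
from h import *
from scipy.spatial.transform import Rotation as R
o=r.get_obs();p,d=r.camera("wrist");c=r.calibration("wrist");K=c["camera_matrix"];T=c["T_tool_cam"]
v,u=np.mgrid[:480,:640];x=u-K[0,2];y=v-K[1,2];rr=np.hypot(x,y)+1e-9;t=np.tan(rr/K[0,0])/rr
P=np.stack([x*t*d,y*t*d,d],-1)@T[:3,:3].T+T[:3,3]
P=P@R.from_rotvec(o["eef_rot"]).as_matrix().T+o["position"]
h=np.hypot(P[...,0]-477.5,P[...,1]-265)
q=P[(d>0)&(h>13)&(h<20)&(P[...,2]<60)];q=q[abs(q[:,2]-np.median(q[:,2]))<6]
a=np.linalg.lstsq(np.c_[q[:,:2]-[477.5,265],np.ones(len(q))],q[:,2],rcond=None)[0];print(len(q),a)
if abs(a[2]-32)<4 and np.hypot(a[0],a[1])<.08: print(r.sign_off())
E
```

```text
1479 [-1.80613970e-03  1.86133328e-03  3.21230997e+01]
the job is handed in; nothing more can be done
None
```

Both tokens lie flat in the bright token tube, one on top of the other: the top face measured 32.1 mm above the desk (32 mm expected) with almost no tilt. I did not touch the paperweight or the black look-alikes, and the job is handed in at about 18 s.

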